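Fit the lens and screw down the retaining ring of a bench light

TASK

Set the glass lens, domed side up, down into the open barrel of the yellow bench light, gently. Then put the retaining ring over it and screw it down clockwise until it is snug: it must press the lens onto its spring seat, clearly past first resistance, without overtightening, which would crack the glass. Leave the other things on the bench where they are.

Things in the scene. Friction and masses are not known exactly. Their poses are not given: they have to be found in the camera images.
- light: yellow bench light, fixed: foot 150 x 125 mm with an upright aluminium barrel, the lens cell, open at the top. Origin on the barrel's axis at bench height, z up. Deck around the barrel 38 mm above the bench, rim 64 mm above it; bore 42.4 mm, outside 50 mm. Thread: three ribs outside the barrel, 120 degrees apart, reaching 30 mm from the axis, 4 mm thick
- cell_mouth (a point): centre of the barrel's rim, axes as the light's. The lens seat in the barrel is a spring-loaded disc, its face 9 mm below the rim give or take 1 mm, different each time; spring 6 N per mm, it can sink 6 mm. A seated lens has about 9 mm inside the barrel, about 7 mm of its edge standing out
- rib_gap (a point): a gap between two ribs: point on the rim's level, 28 mm from the axis, 12 degrees anticlockwise of the light's x axis (more gaps 120 and 240 degrees on; white dots on the deck below). Gaps are 24 degrees wide. From a gap each rib runs 96 degrees clockwise seen from above, its underside starting 5.6 mm below the rim and sinking 0.075 mm per degree, to a stop at its end
- lens: thick glass lens, 60 g, diameter 40 mm, cylindrical white frosted edge 16 mm high (foot chamfered 1.5 mm), flat below, with a low clear dome 26 mm wide and 4 mm high on top. Origin at the centre of its flat underside, z up through the dome. Starts dome up on a green pad 4 mm thick. It cracks if the ring presses it, or it is pressed on the light, with more than 25 N
- ring: retaining ring, about 110 g, 40 mm tall, right way up on the bench. Origin at the centre of its lower edge, z up. Black skirt 72 mm across outside, 64 mm inside; black web at 20 to 24 mm height whose underside presses on the lens's edge; 31 mm hole through. With its pins through the gaps it rests on the lens, lower edge about 13 mm below the rim; with pins on top of the ribs, 3 mm or more higher
- ring_pin (a point): inner part of one of three inward pins in the ring's skirt: 5 mm thick, centred 3 mm above the lower edge, 29 mm from the axis on the ring's x axis (the others 120 and 240 degrees on; white dots on the web above them). They reach in to 26.5 mm from the axis, go down through the rib gaps, then hook under the ribs as the ring turns clockwise seen from above
- ring_collar (a point): middle of the round brass collar, 48 mm across, 24 to 40 mm above the ring's lower edge: hold and turn here. From the gap the ring turns freely 25 to 60 degrees, then the ribs pull it down 0.075 mm and add 0.45 N of press per degree, 0.03 to 0.04 N m resistance per N. Snug: 4 N or more; 25 N cracks the glass; aim for 25 degrees past first resistance. It stays as left. Stop: 95 degrees from gap
- snowman: white ceramic snowman jar with a hat, 70 mm wide, 109 mm tall, origin at the centre of its underside; leave alone
- pitch_block: engraver's dark pitch block on a wooden foot, 72 mm wide, 63 mm tall, origin at the centre of its underside; leave alone
- screwdriver: red-handled screwdriver lying on the bench, 150 mm long; leave alone

How it is judged (in metres and radians):
On the way:
1. the lens rests level, dome up, on its seat in the barrel, let go (horizontal distance between lens and cell_mouth below 0.003 m and z of lens in the frame of cell_mouth below -0.007 m and angle between lens's own z axis and vertical below 0.1 rad and contact force between lens and the fingers below 0.1 N), for 0.2 s.
At the end, for the whole second after the job is handed in: The lens lies level (within 0.1 rad), dome up and centred (3 mm) on its seat in the barrel, its underside at least 7 mm below the rim; the retaining ring sits level (0.1 rad) and centred (4 mm) over it, its lower edge at least 10 mm below the rim, and presses the lens with 4 to 25 N; all at rest (horizontal distance between lens and cell_mouth below 0.003 m and z of lens in the frame of cell_mouth below -0.007 m and angle between each of lens, ring's own z axis and vertical below 0.1 rad and horizontal distance between ring and cell_mouth below 0.004 m and z of ring in the frame of cell_mouth below -0.01 m and contact force between ring and lens between 4 and 25 N and linear speed of each of ring, lens below 0.01 m/s); the robot touches nothing.
It fails at once if the lens is pressed by the ring with more than 25 N (glass cracks) (contact force between ring and lens above 25 N).
It fails at once if the lens is pressed on the light with more than 25 N (glass cracks) (contact force between lens and light above 25 N).
It fails at once if the snowman jar, pitch block or screwdriver is moved by more than 20 mm (distance of any of snowman, pitch_block, screwdriver from where it was at the start of the episode above 0.02 m).
It also fails if it takes over 72 s, if anything falls off the work surface, if the arm or the gripper's body presses on something with over 40 N, if the wrist force passes 120 N, or if a joint passes its speed limit or range.

ROBOT

A 6-joint arm with a two-finger parallel gripper is mounted at the origin on the work surface. World frame = base frame: x ahead of the robot, y to its left, z up, the work surface at z = 0. Lengths are in mm, angles in rad, forces in N, time in s.
With the tool pointing down it reaches from about 275 to 875 mm from the base axis. Payload 12.5 kg.
Tool frame: the origin (TCP) lies on the mounting face of the last link; the fingertips stand 173 mm ahead of it and the grasp point (between the pads) lies 155 mm ahead of it; z points along the fingers, y is the line along which they close (so a half turn about z gives the same grasp; the last joint's range is limited). The gripper opens to 85 mm and grips with 20 to 120 N. Pads are 22 mm wide; open, the fingers measure 114 mm over their backs; the gripper's body (76 mm by 85 mm) begins 54 mm behind the grasp point. The pads swing forward as they close: fully open they stand 13 mm farther back than shut.
Start: joints at [1.091, 0.351, 1.652, -0, 1.139, -0.085], TCP at [211.512, 507.69, 404.69] pointing down, gripper open.
Joint ranges: [-2.75, 2.75], [-0.79, 2.1], [0.01, 2.65], [-1.57, 4.71], [0.07, 3.14], [-2.87, 2.87]. Speed limits (rad/s): [2.22, 2.22, 2.79, 3.14, 3.14, 3.14].

INTERFACE

Orientations are given as a rotation vector (axis times angle).
In Python, from plant import bot gives the robot as it stands. Calls block until the motion is done:
- bot.reach(position, orientation): joint-space move of the TCP to a pose.
- bot.movel(position, velocity=150, orientation=None): straight line of the TCP; orientation=None keeps the orientation; velocity is the mean speed in mm/s.
- bot.movej(angles): joint-space move.
- bot.set_gripper(opening, newtons=None): opening from 0.0 (shut) to 1.0 (fully open); newtons is the grip in N (None keeps the last); returns when the fingers have stopped.
- bot.wait(seconds).
- bot.solve_ik(position, orientation): joint angles nearest the present ones, or None.
- bot.state(): the state.
- bot.grab_frame(name): name is "scene" or "top" or "wrist"; returns the picture (384x512x3 uint8, blue, green, red); there is no depth.
- bot.get_calibration(name): a dict with "fovy" (degrees; the focal length in pixels is half the picture's height over the tangent of half this angle, whatever the lens; pixels are square), "cx", "cy" (the principal point, pixels), "view" (4x4, takes a point from world to camera coordinates). Camera axes: x right, y up, looking along -z (the intrinsics and any distortion apply to the point x, -y, -z); pixel columns grow to the right and rows downward; lengths in mm; the calibration is good to about 2 mm. A picture is of the moment at which its call begins: read the wrist's pose just before it. get_calibration takes no time and is no camera call; for the wrist camera it gives the pose at the moment of the call.
A pose or a line that the arm cannot do raises bot.MotionError and nothing moves.
- bot.finish_job(): hands the job in; it is judged then, once.
The state is a dict: "time": time; "joint_positions": joint angles; "qd": joint speeds; "effort": joint torques, N m; "tcp_pos": TCP position; "orientation": TCP orientation; "contact_force": force on the tool from outside, world axes, zero at the start; "ft_torque": the same for the moment, N m; "width": opening from 0.0 (shut) to 1.0 (fully open); "grip_force": force on a finger pad.
Only numpy, scipy, OpenCV 4.12 (cv2) and the standard library are available. Lean on these libraries where they do the work, as an engineer would, in place of code of your own. Each camera call takes 0.05 s, during which the arm holds its last target. There are 200 camera calls.

## Working session

There is one attempt and no reset: what is moved stays moved. The work goes in short steps, each a Python script; the robot and the scene stay as the last script left them, time stands still between calls to the robot, and variables do not carry over. Pictures are saved under pics/ and viewed, at most 10 in all, crops included, and the job is handed in when it is done.

```bash
ls; mkdir -p pics
python3 - <<'E'
from plant import bot
import cv2,numpy as np
ims=[]
for n in ("scene","top","wrist"):
    c=bot.get_calibration(n);im=bot.grab_frame(n);cv2.imwrite(f"pics/{n}0.png",im);ims.append(im)
    print(n,{k:(np.round(v,4).tolist()) for k,v in c.items()})
cv2.imwrite("pics/all0.png",cv2.resize(np.vstack([np.hstack(ims[:2]),np.hstack([ims[2],ims[2]*0])]),(800,600)))
s=bot.state();print(s)
E
```

```text
pics
scene {'fovy': 53.1573, 'cx': 248.5382, 'cy': 195.8424, 'view': [[0.6549, 0.7557, 0.0075, -384.9387], [-0.6354, 0.5452, 0.5468, 307.8229], [0.4092, -0.3628, 0.8372, -1359.3045], [0.0, 0.0, 0.0, 1.0]]}
top {'fovy': 46.8842, 'cx': 260.169, 'cy': 190.079, 'view': [[-0.0216, -0.999, -0.0396, 30.1685], [0.9974, -0.0243, 0.0685, -581.7643], [-0.0694, -0.038, 0.9969, -983.6178], [0.0, 0.0, 0.0, 1.0]]}
wrist {'fovy': 66.9003, 'cx': 255.4853, 'cy': 191.6869, 'view': [[0.3852, 0.9228, -0.0005, -549.0112], [-0.8826, 0.3682, -0.2923, 37.948], [-0.2695, 0.1131, 0.9563, -378.6818], [0.0, 0.0, 0.0, 1.0]]}
{'time': 0.15, 'joint_positions': array([ 1.09139472e+00,  3.51086644e-01,  1.65225550e+00,  1.37767387e-06,
        1.13908085e+00, -8.46009187e-02]), 'qd': array([-0.00039931, -0.00246889, -0.00043611, -0.00071582,  0.00042373,
        0.00027699]), 'effort': array([ 8.77271896e-05, -5.06249714e+01, -2.91500205e+01, -1.06402224e-04,
        3.46363922e-03,  1.12107422e-06]), 'tcp_pos': array([211.47541571, 507.61406544, 404.30438043]), 'orientation': array([-6.16087039e-01, -3.08035392e+00,  1.25213989e-03]), 'contact_force': array([-0.43765477,  0.36762791, -0.43577807]), 'ft_torque': array([ 0.03219974, -0.03694609, -0.00523577]), 'grip_force': 0.0, 'width': 1.0005710142709072}
```

View pics/top0.png

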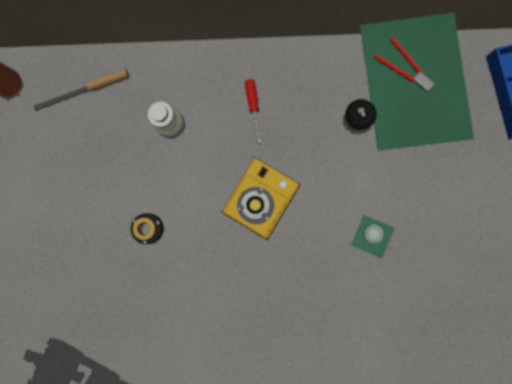

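View pics/all0.png

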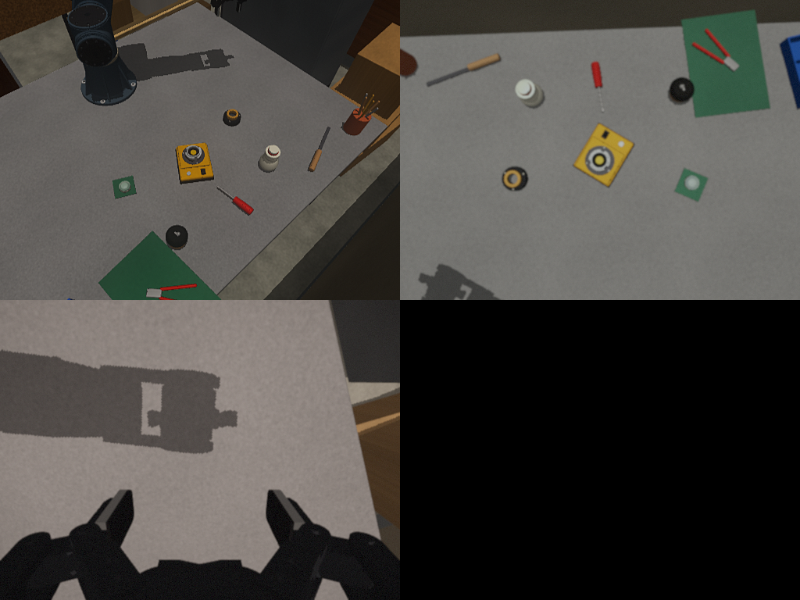

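```bash
cat > h.py <<'E'
from plant import bot
import cv2,numpy as np
from scipy.spatial.transform import Rotation as R
def ray(name,px,z,c=None):
    c=c or bot.get_calibration(name); V=np.array(c["view"]); f=192/np.tan(np.radians(c["fovy"])/2)
    d=V[:3,:3].T@np.array([(px[0]-c["cx"])/f,-(px[1]-c["cy"])/f,-1]); o=-V[:3,:3].T@V[:3,3]
    return o+d*(z-o[2])/d[2]
def proj(c,P):
    V=np.array(c["view"]); f=192/np.tan(np.radians(c["fovy"])/2); p=V[:3,:3]@np.array(P)+V[:3,3]
    return np.array([c["cx"]-f*p[0]/p[2], c["cy"]+f*p[1]/p[2]])
def ori(yaw): # tool x at yaw, z down
    return (R.from_euler('z',yaw)*R.from_euler('x',np.pi)).as_rotvec()
def yaw(): 
    m=R.from_rotvec(bot.state()["orientation"]).as_matrix(); return np.arctan2(m[1,0],m[0,0])
E
python3 - <<'E'
from h import *
for n,p,z in (("lens",(374,234),22),("light",(255,205),64),("ring",(147,229),40),("snow",(162,115),100),("block",(361,115),63),("sdtip",(260,142),5)):
    print(n,ray("top",p,z).round(1))
s=bot.state();c=bot.get_calibration("wrist");V=c["view"];o=-V[:3,:3].T@V[:3,3]
T=R.from_rotvec(s["orientation"]).as_matrix()
print("yaw",np.degrees(yaw()),"cam in tool",(T.T@(o-s["tcp_pos"])).round(1),"\n",(V[:3,:3]@T).round(3))
for y in (20,42.5): print(proj(c,s["tcp_pos"]+T@[0,y,165]))
for y in (0,30,60,90,-30,-60,-90):
    q=bot.solve_ik([450,0,300],ori(np.radians(y)));print(y,None if q is None else np.round(q,2))
E
```

```text
lens [ 478.  -234.7   22. ]
light [547.2  27.   64. ]
ring [500.  270.8  40. ]
snow [742.2 219.6 100. ]
block [ 737.8 -208.    63. ]
sdtip [695.2  15.4   5. ]
yaw 157.3795519180149 cam in tool [74.  -0.6 31.3] 
 [[-0.001  1.    -0.   ]
 [ 0.956  0.001  0.292]
 [ 0.292 -0.    -0.956]]
[295.49037553 253.25735196]
[339.2261251  253.22288431]
0 [-0.1   0.33  2.   -0.    0.82  1.47]
30 [-0.1   0.33  2.   -0.    0.82  0.94]
60 [-0.1   0.33  2.   -0.    0.82  0.42]
90 [-0.1   0.33  2.   -0.    0.82 -0.1 ]
-30 [-0.1   0.33  2.   -0.    0.82  1.99]
-60 [-0.1   0.33  2.   -0.    0.82  2.51]
-90 None
```

Run:
```python
from h import *
ims=[];import pickle;C={}
for n,p in (("ring",(500,271,300)),("light",(547,27,324)),("lens",(478,-235,280))):
    bot.reach(p,ori(np.pi/2)); bot.wait(0.3)
    s=bot.state();C[n]=(s,bot.get_calibration("wrist"));im=bot.grab_frame("wrist");cv2.imwrite(f"pics/{n}1.png",im);ims.append(im[70:320,110:400])
    print(n,s["time"],s["tcp_pos"].round(2),s["contact_force"].round(2),s["joint_positions"].round(2))
pickle.dump(C,open("C.pkl","wb"))
a=np.hstack(ims);cv2.imwrite("pics/a1.png",cv2.resize(np.hstack(ims[:2]),None,fx=1.379,fy=1.379,interpolation=2)); cv2.imwrite("pics/b1.png",ims[2])
```

```text
ring 1.8917 [499.75 271.47 300.16] [-0.01 -0.91  0.41] [0.42 0.51 1.69 0.   0.94 0.41]
light 3.225 [546.96  27.77 323.88] [ 0.42 -0.4  -0.62] [-0.03  0.44  1.73  0.    0.96 -0.04]
lens 4.6417 [ 478.34 -234.36  280.12] [-0.3  -0.3   1.02] [-0.54  0.48  1.8   0.    0.85 -0.54]
```

View pics/a1.png

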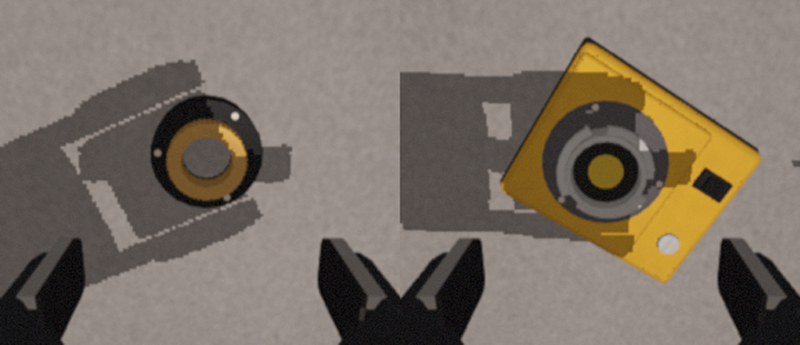

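View pics/b1.png

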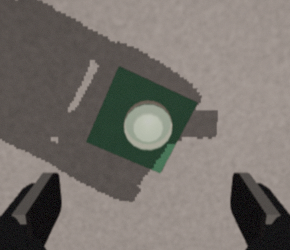

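Run:
```python
from h import *
import pickle;C=pickle.load(open("C.pkl","rb"))
out=[]
for n,(P,z) in {"ring":((500,271),40),"light":((547,27),64),"lens":((478,-235),20)}.items():
    im=cv2.imread(f"pics/{n}1.png")
    u=proj(C[n][1],(*C[n][0]["tcp_pos"][:2],z));
    u=(u+[0,-8]).astype(int) if n!="x" else u
    print(n,u); w=50 if n=="light" else 44
    cr=im[u[1]-50:u[1]+50,u[0]-50:u[0]+50]
    cr=np.clip(cr.astype(float)*1.6,0,255).astype(np.uint8)
    out.append(cv2.resize(cr,(400,400) if n=="light" else (200,200),interpolation=0) if 0 else cv2.resize(cr,(400,400),interpolation=0))
cv2.imwrite("pics/c1.png",np.hstack(out[:2]))
```

```text
ring [255 188]
light [255 188]
lens [255 188]
```

View pics/c1.png

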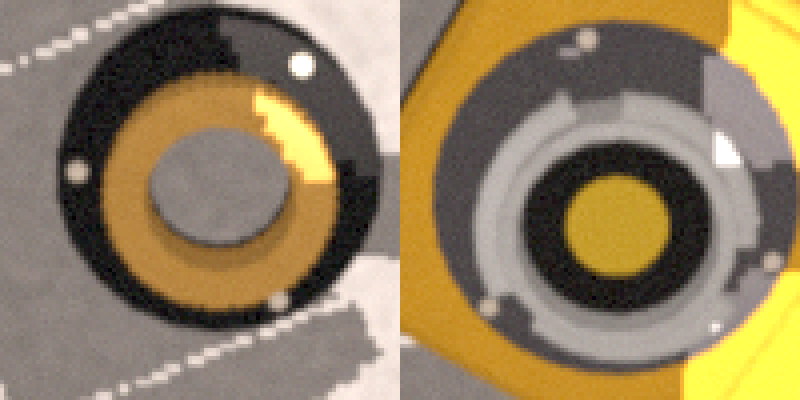

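Run:
```python
from h import *
import pickle;C=pickle.load(open("C.pkl","rb"))
def dots(n,pts,z):
    im=cv2.imread(f"pics/{n}1.png").astype(float).min(2);Q=[]
    for p in pts:
        u=np.array(p)/4+[205,138]-.5; x,y=np.round(u).astype(int)
        w=im[y-4:y+5,x-4:x+5]; w=np.clip(w-0.5*(w.max()+np.median(w)),0,None); 
        yy,xx=np.mgrid[y-4:y+5,x-4:x+5]; w=w*(np.hypot(xx-u[0],yy-u[1])<3.6)
        Q.append(ray("wrist",((w*xx).sum()/w.sum(),(w*yy).sum()/w.sum()),z,C[n][1])[:2])
    Q=np.array(Q);A=np.c_[2*Q,np.ones(3)];s=np.linalg.solve(A,(Q**2).sum(1));c=s[:2]
    d=Q-c;print(n,"circ centre",c.round(2),"r",np.hypot(*d.T).round(2),"ang mod120",(np.degrees(np.arctan2(d[:,1],d[:,0]))%120).round(1),"centroid",Q.mean(0).round(2))
dots("ring",[(301,66),(77,172),(278,301)],24)
dots("light",[(187,39),(372,261),(88,306)],38)
def blob(n,m,zs):
    k=cv2.findContours(m.astype(np.uint8),0,1)[0];k=max(k,key=cv2.contourArea)
    k=k.reshape(-1,2).astype(float)
    for z in zs:
        W=np.array([ray("wrist",p,z,C[n][1])[:2] for p in k]).astype(np.float32)
        e=cv2.fitEllipse(W); print(n,z,"ell",np.round(e[0],2),np.round(e[1],2),"bbox",W.min(0).round(1),W.max(0).round(1))
im=cv2.imread("pics/lens1.png").astype(int); h=im[100:280,150:350]
M=np.zeros(im.shape[:2],bool)
m=(im[...,2]>100)&(im[...,1]<im[...,2]*1.35);yy,xx=np.mgrid[:384,:512]
u=(258,195);m&=np.hypot(xx-u[0],yy-u[1])<32
blob("lens",m,(20,))
im=cv2.imread("pics/ring1.png").astype(int);m=(im[...,2]>im[...,0]*1.5)&(im[...,2]>60);m&=np.hypot(xx-258,yy-186)<40
blob("ring",m,(40,))
im=cv2.imread("pics/light1.png").astype(int);m=(im.max(2)<45)&(np.hypot(xx-259,yy-194)<30)
blob("light",m,(64,55))
```

```text
ring circ centre [503.43 278.51] r [31.01 31.01 31.01] ang mod120 [55.7 55.8 56.1] centroid [503.48 278.52]
light circ centre [550.3  26.5] r [38.49 38.49 38.49] ang mod120 [100.   99.1  99.1] centroid [550.09  26.46]
lens 20 ell [ 480.45 -234.31] [39.43 41.49] bbox [ 460.8 -254.6] [ 500.6 -213. ]
ring 40 ell [503.47 280.01] [47.75 50.09] bbox [479.2 254.9] [527.7 305.1]
light 64 ell [550.03  29.1 ] [35.52 37.73] bbox [531.1  11.3] [569.1  46.8]
light 55 ell [550.14  26.24] [36.92 39.21] bbox [530.5   7.7] [570.   44.6]
```

Run:
```python
from h import *
o=ori(np.pi/2)
bot.set_gripper(0.47)
bot.reach([480,-310,200],o); bot.movel([480,-310,175],100); bot.wait(0.1)
f0=bot.state()["contact_force"][2]; z=174.5
while z>164:
    bot.movel([480,-310,z],20); s=bot.state(); f=s["contact_force"][2]-f0
    if abs(f)>4: break
    z-=0.5
print("contact z",s["tcp_pos"],f,s["time"],s["width"])
bot.movel([480,-310,230],250); bot.set_gripper(0.7)
print(bot.state()["time"],bot.state()["contact_force"])
```

```text
contact z [ 480.00851374 -309.97656134  171.91733272] 6.6869953639611985 7.9667 0.4695392819716144
8.675 [ 0.81837541  0.02572742 -0.82460578]
```

Run:
```python
from h import *
bot.movel([480.7,-235.0,230],200); bot.movel([480.7,-235.0,186.5],60); bot.wait(.1)
print(bot.state()["contact_force"].round(2))
bot.set_gripper(0.3,30); s=bot.state(); print(s["width"],s["grip_force"],s["contact_force"].round(2))
bot.movel([480.7,-235.0,290],150); bot.movel([550.2,26.5,290],250); bot.movel([550.2,26.5,251],80); bot.wait(.2)
s=bot.state(); f0=s["contact_force"];print(s["time"],s["width"],s["grip_force"],f0.round(2),s["tcp_pos"])
z=249.5
while z>=239.4:
    bot.movel([550.2,26.5,z],15); s=bot.state(); d=s["contact_force"]-f0
    if abs(d[2])>4: break
    z-=.7
print(z,s["time"],s["tcp_pos"].round(2),d.round(2),s["ft_torque"].round(3),s["width"])
cv2.imwrite("pics/place.png",cv2.resize(bot.grab_frame("wrist"),None,fx=1.5,fy=1.5))
```

```text
[0.08 0.04 0.19]
0.44326639806423346 29.47665771469474 [-1.51  0.84  5.93]
13.4167 0.44149330567368894 30.150749757885933 [ 0.25  0.14 -0.74] [550.33134098  26.50105578 251.46582853]
239.00000000000017 17.1667 [550.19  26.5  239.66] [-0.02 -0.51  0.18] [-0.039  0.035  0.022] 0.44502017984325426
```

View pics/place.png

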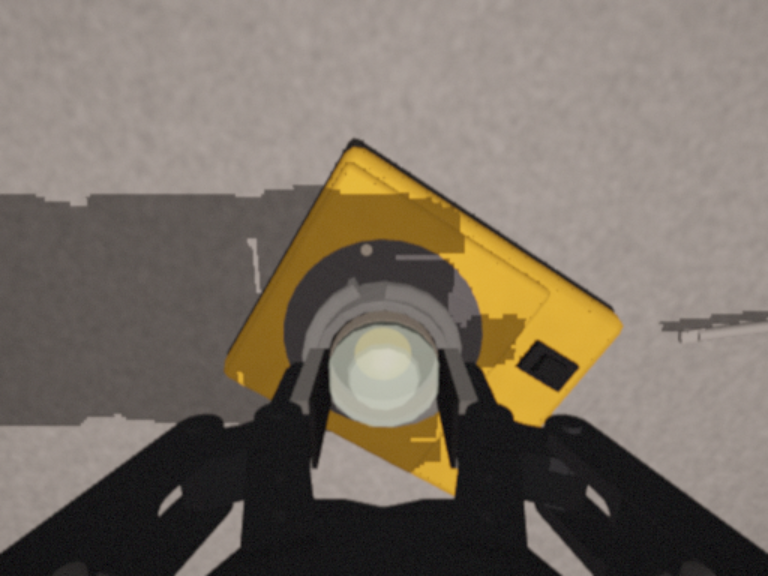

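Run:
```python
from h import *
f0=bot.state()["contact_force"]; z=239
while z>=237.4:
    bot.movel([550.2,26.5,z],10); s=bot.state(); d=s["contact_force"]-f0
    if abs(d[2])>2.5: break
    z-=.4
print(z,s["tcp_pos"].round(2),d.round(2))
bot.set_gripper(0.6); bot.wait(.2); s=bot.state(); print(s["width"],s["contact_force"].round(2))
bot.movel([550.2,26.5,330],200); bot.wait(.3)
c=bot.get_calibration("wrist"); im=bot.grab_frame("wrist"); cv2.imwrite("pics/l2.png",im)
import pickle; pickle.dump(c,open("c2.pkl","wb")); print(bot.state()["time"])
u=proj(c,(550.2,26.5,64)).astype(int);print(u)
cr=cv2.convertScaleAbs(im[u[1]-50:u[1]+50,u[0]-50:u[0]+50],alpha=1.5);cv2.imwrite("pics/l2c.png",cv2.resize(cr,(400,400),interpolation=0))
```

```text
237.39999999999998 [550.2   26.51 237.78] [0.77 0.39 0.53]
0.6037364265616284 [-0.28  0.03  0.72]
19.6583
[255 194]
```

View pics/l2c.png

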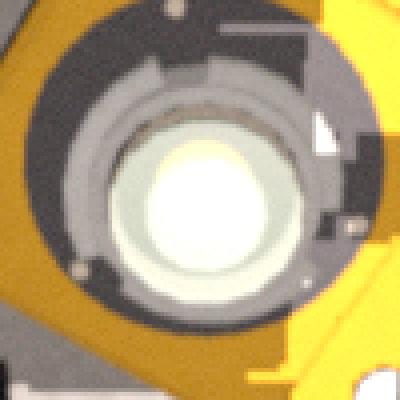

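Run:
```python
from h import *
x,y=503.4,278.5
bot.set_gripper(0.8,60)
bot.reach([x,y,270],ori(np.pi/2)); bot.movel([x,y,200],100); bot.wait(.1)
print(bot.state()["contact_force"].round(2))
bot.set_gripper(0.3,60); s=bot.state(); print(s["width"],s["grip_force"],s["contact_force"].round(2))
bot.movel([x,y,290],200)
o=ori(np.radians(133.6)); bot.reach([550.2,26.5,310],o); bot.movel([550.2,26.5,270],100); bot.wait(.3)
s=bot.state(); f0=s["contact_force"];print(s["time"],s["width"],np.degrees(yaw()),f0.round(2),s["tcp_pos"])
z=268
while z>=249:
    bot.movel([550.2,26.5,z],20); s=bot.state(); d=s["contact_force"]-f0
    if z<258: print(round(z,1),s["tcp_pos"][2].round(2),d.round(2))
    if abs(d[2])>2.5 or np.hypot(*d[:2])>8: break
    z-=1 if z>255 else .4
print(z,s["time"],s["tcp_pos"].round(2),d.round(2),s["ft_torque"].round(3))
```

```text
[ 0.08  0.07 -1.06]
0.5386588256284711 60.00091731548309 [-2.98 -1.76 10.12]
24.8583 0.5394942358314221 133.6012798487377 [ 0.24  0.48 -1.17] [550.2922117   26.50015698 270.46425454]
257 256.93 [-0.58 -0.59 -0.71]
256 255.94 [ 0.79 -0.74 -0.4 ]
255 254.94 [-0.05 -0.85 -0.29]
254.6 254.58 [-0.71 -1.06  0.41]
254.2 254.19 [-0.85 -0.21 -0.48]
253.8 253.79 [-0.63 -0.24  0.57]
253.4 253.39 [ 0.03 -0.97 -0.39]
253.0 252.97 [ 0.5  -0.66 -0.13]
252.6 252.56 [-0.01 -0.96 -0.07]
252.2 252.16 [-0.04 -0.74 -0.62]
251.8 251.78 [-0.27 -0.18  0.93]
251.4 251.45 [-1.05 -0.49  1.37]
251.0 251.14 [-1.36 -0.57  1.96]
250.6 250.77 [-1.8  -0.84  4.72]
250.59999999999994 31.1083 [550.25  26.51 250.77] [-1.8  -0.84  4.72] [-0.113  0.209  0.012]
```

Run:
```python
from h import *
p=np.array([550.2,26.5,251.5]); y0=133.6
bot.movel(p,10); bot.wait(.2); S=lambda:bot.state()
s=S(); print(s["time"],s["contact_force"].round(2),s["ft_torque"].round(3))
a=0; on=None; log=[]; base=None
while True:
    a+=2
    if on is not None: p[2]-=0.15
    bot.movej(bot.solve_ik(p,ori(np.radians(y0-a)))); bot.wait(.05)
    T=[];F=[]
    for _ in range(4): s=S();T.append(s["ft_torque"]);F.append(s["contact_force"]);bot.wait(.01)
    T=np.mean(T,0);F=np.mean(F,0); log.append(T[2])
    print(a,F.round(1),T.round(3),s["width"].round(3))
    if a==20: base=np.mean(log[2:])
    if base is not None and on is None and len(log)>2 and min(log[-1]-base,log[-2]-base)>.07:
        on=a-2-0.07/.016; on=min(on,a-4); p[2]-=0.075*(a-on); print("onset",on)
    if on is not None and a>=on+24: break
    if base is not None and abs(log[-1]-base)>.6: print("torque");break
    if a>=86 or s["time"]>58 or np.hypot(*F[:2])>15 or (on is None and abs(F[2])>12): print("abort");break
print(s["time"],s["tcp_pos"],np.degrees(yaw()))
```

```text
31.5583 [-0.21 -0.49  0.39] [-0.035 -0.092 -0.032]Traceback (most recent call last):
  File "<stdin>", line 13, in <module>
AttributeError: 'float' object has no attribute 'round'
```

Run:
```python
from h import *
p=np.array([550.2,26.5,251.5]); y0=133.6
S=bot.state
a=2; on=None; log=[]; base=None
while True:
    a+=2
    if on is not None: p[2]-=0.15
    bot.movej(bot.solve_ik(p,ori(np.radians(y0-a)))); bot.wait(.05)
    T=[];F=[]
    for _ in range(4): s=S();T.append(s["ft_torque"]);F.append(s["contact_force"]);bot.wait(.01)
    T=np.mean(T,0);F=np.mean(F,0); log.append(T[2])
    print(a,F.round(1),T.round(3),round(s["time"],1))
    if a==20: base=np.mean(log[1:])
    if base is not None and on is None and min(log[-1]-base,log[-2]-base)>.07:
        on=a-2-0.07/.016; p[2]-=0.075*(a-on); print("onset",on)
    if on is not None and a>=on+24: break
    if base is not None and abs(log[-1]-base)>.6: print("torque");break
    if a>=86 or s["time"]>58 or np.hypot(*F[:2])>15 or (on is None and abs(F[2])>12): print("abort");break
print(s["time"],s["tcp_pos"],np.degrees(yaw()))
```

```text
4 [ 0.  -0.7 -0.1] [ 0.003  0.019 -0.01 ] 32.2
6 [ 0.2  0.1 -0.3] [ 0.009 -0.011 -0.033] 32.5
8 [ 0.5  0.2 -0.3] [ 0.007  0.013 -0.003] 32.9
10 [-0.1  0.1 -0.6] [ 0.002 -0.003  0.006] 33.2
12 [-0.2 -0.  -0.3] [-0.005 -0.012  0.001] 33.5
14 [ 0.2 -0.1 -0.3] [ 0.021 -0.016 -0.026] 33.9
16 [-0.3  0.1 -0.5] [-0.009  0.009 -0.022] 34.2
18 [-0.3  0.1 -0.4] [-0.007 -0.019 -0.009] 34.5
20 [ 0.3  0.7 -0.2] [ 0.034 -0.017 -0.017] 34.9
22 [ 0.2  0.1 -0.2] [-0.003 -0.03  -0.019] 35.2
24 [-0.   0.3 -0.2] [ 0.014 -0.022 -0.007] 35.5
26 [-0.1  0.1  0.2] [-0.005 -0.019  0.002] 35.9
28 [-0.1  0.2 -0.1] [ 0.006  0.007 -0.011] 36.2
30 [-0.1 -0.2 -0.5] [-0.011 -0.028 -0.012] 36.5
32 [-0.5  0.1 -0.8] [-0.011 -0.014 -0.017] 36.9
34 [-0.2 -0.2 -0.1] [-0.007 -0.053  0.021] 37.2
36 [ 0.2 -0.1 -0.4] [ 0.022 -0.013  0.001] 37.5
38 [ 0.2 -0.3 -0.6] [-0.001  0.031 -0.005] 37.9
40 [-0.1  0.2 -0.3] [ 0.022 -0.014 -0.009] 38.2
42 [ 0.  -0.1 -0.2] [ 0.004 -0.021  0.001] 38.5
44 [ 0.1  0.1 -0.4] [-0.001 -0.019 -0.015] 38.9
46 [ 0.1  0.2 -0.3] [ 0.003 -0.004 -0.003] 39.2
48 [ 0.1 -0.  -0.6] [ 0.017  0.024 -0.038] 39.5
50 [-0.3 -0.2 -2.1] [ 0.005  0.066 -0.041] 39.9
52 [-0.6 -0.  -4. ] [ 0.02   0.048 -0.049] 40.2
54 [-0.3 -0.2 -5.2] [-0.006  0.061 -0.056] 40.5
56 [-0.6 -0.2 -8. ] [-0.043  0.088 -0.103] 40.9
58 [ -0.5  -0.3 -11. ] [-0.071  0.059 -0.121] 41.2
60 [ -0.7  -0.2 -14.4] [-0.111  0.075 -0.204] 41.5
abort
41.55 [550.01751307  26.46818324 251.17227776] 73.64623338863207
```

Run:
```python
from h import *
S=bot.state;y0=133.6
for a in range(60,75,2):
    p=[550.2,26.5,251.5-.075*(a-48.5)]
    bot.movej(bot.solve_ik(p,ori(np.radians(y0-a)))); bot.wait(.08)
    T=[];F=[]
    for _ in range(4): s=S();T.append(s["ft_torque"]);F.append(s["contact_force"]);bot.wait(.01)
    T=np.mean(T,0);F=np.mean(F,0)
    print(a,F.round(1),T.round(3),round(s["time"],1),s["tcp_pos"][2].round(2))
    if abs(T[2])>.5 or abs(F[2])>20: print("stop");break
print(np.degrees(yaw()))
```

```text
60 [-4.3 -0.3 -3.9] [-0.039  0.854  0.008] 41.9 250.89
62 [-3.2 -0.1 -2.1] [ 0.032  0.549 -0.076] 42.3 250.75
64 [-2.  -0.2 -1.6] [-0.104  0.303 -0.086] 42.6 250.57
66 [-0.7 -1.1 -0.3] [-0.135  0.068 -0.064] 43.0 250.41
68 [ 0.3 -1.   1. ] [-0.171 -0.071 -0.061] 43.4 250.23
70 [ 0.  -1.1  2.6] [-0.232 -0.116 -0.063] 43.8 250.05
72 [ 0.5 -1.2  4. ] [-0.177 -0.135 -0.067] 44.1 249.86
74 [ 0.6 -1.   4.7] [-0.198 -0.101 -0.037] 44.5 249.69
59.646334694110045
```

Run:
```python
from h import *
c=bot.get_calibration("wrist"); im=bot.grab_frame("wrist"); cv2.imwrite("pics/t1.png",im)
import pickle; pickle.dump(c,open("c3.pkl","wb"))
u=proj(c,(550.2,26.5,75)).astype(int);print(u, bot.state()["time"])
u0=max(u[0]-75,0);v0=max(u[1]-75,0);print(u0,v0)
cr=cv2.convertScaleAbs(im[v0:v0+130,u0:u0+150],alpha=1.7);cv2.imwrite("pics/t1c.png",cv2.resize(cr,None,fx=4,fy=4,interpolation=0))
```

```text
[254 244] 44.5417
179 169
```

View pics/t1c.png

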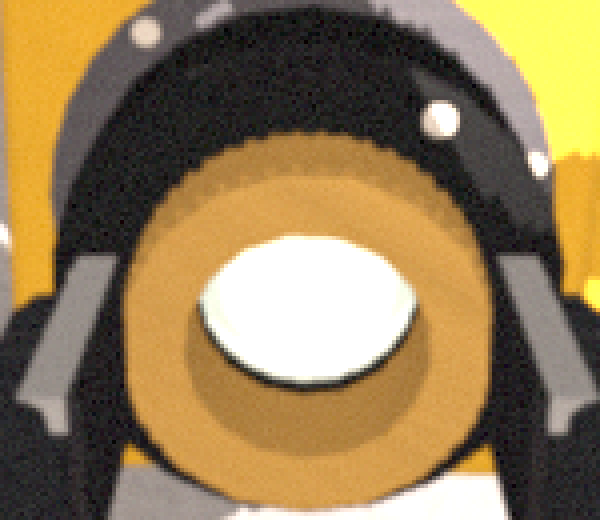

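Run:
```python
from h import *
import pickle;c=pickle.load(open("c3.pkl","rb"))
for p,z in (((440,120),73.5),((146,32),38)):
    P=ray("wrist",np.array(p)/4+[179,169]-.5,z,c)[:2];d=P-[550.2,26.5];print(P.round(1),np.hypot(*d).round(1),np.degrees(np.arctan2(d[1],d[0])).round(1)%120)
```

```text
[579.1  40. ] 31.8 25.0
[543.3  64.4] 38.6 100.3
```

Run:
```python
from h import *
S=bot.state;y0=133.6
def rep(a):
    T=[];F=[]
    for _ in range(6): s=S();T.append(s["ft_torque"]);F.append(s["contact_force"]);bot.wait(.01)
    T=np.mean(T,0);F=np.mean(F,0);print(a,F.round(1),T.round(3),round(s["time"],1),s["tcp_pos"][2].round(2));return T,F
for a in (74,76,78,80,82):
    bot.movej(bot.solve_ik([550.2,26.5,249.6],ori(np.radians(y0-a)))); bot.wait(.08)
    T,F=rep(a)
    if abs(T[2])>.5 or abs(F[2])>12: print("stop");break
```

```text
74 [ 0.4 -0.8  5.1] [-0.182 -0.092 -0.027] 44.9 249.67
76 [ 0.5 -0.9  4.7] [-0.208 -0.122 -0.043] 45.3 249.6
78 [ 0.1 -1.2  3.5] [-0.215 -0.074 -0.026] 45.7 249.53
80 [-0.1 -1.   1.9] [-0.191 -0.082 -0.074] 46.1 249.49
82 [ 0.1 -1.  -0.6] [-0.193 -0.027 -0.096] 46.5 249.4
```

Run:
```python
from h import *
S=bot.state;y0=133.6
def rep(a):
    T=[];F=[]
    for _ in range(6): s=S();T.append(s["ft_torque"]);F.append(s["contact_force"]);bot.wait(.01)
    T=np.mean(T,0);F=np.mean(F,0);print(a,F.round(1),T.round(3),round(s["time"],1),s["tcp_pos"][2].round(2));return T,F
for a in (84,86):
    bot.movej(bot.solve_ik([550.2,26.5,249.6-.075*(a-81)],ori(np.radians(y0-a)))); bot.wait(.08)
    T,F=rep(a)
    if abs(T[2])>.5 or abs(F[2])>12: print("stop");break
bot.set_gripper(0.75); bot.wait(.1)
bot.movel([550.2,26.5,345],150); bot.wait(.3); rep("up")
c=bot.get_calibration("wrist"); im=bot.grab_frame("wrist"); cv2.imwrite("pics/e.png",im)
import pickle; pickle.dump(c,open("c4.pkl","wb"))
u=proj(c,(550.2,26.5,80)).astype(int)-50;print(u,np.degrees(yaw()))
cv2.imwrite("pics/ec.png",cv2.resize(cv2.convertScaleAbs(im[u[1]:u[1]+100,u[0]:u[0]+100],alpha=1.7),None,fx=5,fy=5,interpolation=0))
```

```text
84 [-0.9 -0.5 -0.2] [-0.221  0.121 -0.059] 46.8 249.27
86 [-1.7 -1.2 -0.6] [-0.192  0.233 -0.067] 47.2 249.15
up [-0.1  0.   0.1] [ 0.012  0.005 -0.01 ] 48.8 344.55
[204 144] 47.60006190115765
```

View pics/ec.png

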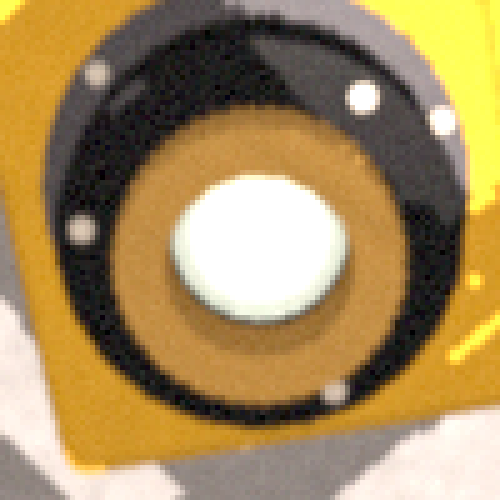

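Ring web dots are at (362,97), (82,229), (333,391) and the deck dot at (97,73). The ring looks level and centred. I'll check its real angle and height.

Run:
```python
from h import *
import pickle;c=pickle.load(open("c4.pkl","rb"));u=np.array([204,144])
px=[np.array(p)/5+u-.5 for p in ((362,97),(82,229),(333,391))]
for z in (71,73,75):
    Q=np.array([ray("wrist",p,z,c)[:2] for p in px]);s=np.linalg.solve(np.c_[2*Q,np.ones(3)],(Q**2).sum(1));d=Q-s[:2]
    print(z,s[:2].round(2),np.hypot(*d.T).round(2)[0],(np.degrees(np.arctan2(d[:,1],d[:,0]))%120).round(1))
P=ray("wrist",np.array((97,73))/5+u-.5,38,c)[:2]-[550.2,26.5];print(np.hypot(*P),np.degrees(np.arctan2(P[1],P[0]))%120)
```

```text
71 [550.45  26.12] 30.99 [13.6 13.2 12.8]
73 [550.87  26.57] 30.74 [13.6 13.2 12.8]
75 [551.29  27.02] 30.48 [13.6 13.2 12.8]
38.74068607117739 100.04681208306795
```

```bash
python3 -c "
from h import *
print(bot.finish_job(), bot.state()['time'])"
```

```text
the job is handed in; nothing more can be done
the job is handed in; nothing more can be done
```

I put the lens in the barrel and screwed the ring down over it to about 86° from the gap, then handed the job in at about 49 s; the press on the glass is estimated at 12–17 N (limits 4–25 N), not measured directly, and no verdict came back.

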